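# Set a microscope's stop screw to its setting block

### The job

With the driver from its holder, turn the stop screw on the microscope stand clockwise until its sprung foot presses lightly on the setting block, with about 8 N, so that the block just drags beneath it. Then prove the setting: by its post draw the block out about 20 mm under the foot, feeling the drag, and slide it back fully home, and have the driver standing in its holder again at the end. Never press the foot harder than 20 N on the block, do not touch the screw or its arm with the fingers, and leave the jar, beaker and slide box alone.

Things in the scene. Friction and masses are not known exactly. Their poses are not given: they have to be found in the camera images.
- stand: Microscope stand with its head off, fixed to the bench: dark grey base 190 x 160 mm, 24 mm thick. Origin at bench level on the vertical axis of the stop screw; +x points from the robot's side towards the limb, z up. On the base a channel along x, 27 mm wide with rails 8 mm high, guides the setting block. The base reaches from x = -73 to +117 mm.
- limit_arm: Beige limb and arm, rigid with the stand, same origin and axes, carrying the stop screw and its foot. Limb 50 x 60 mm at x = +60 to +110 mm, 128 mm above the bench, black focus knobs at its sides; arm 44 mm wide from the limb to the screw, 86 to 106 mm above the bench. Under it the screw ends in a sprung brass foot 18 mm across. Keep the fingers off all of it.
- screw_head (a point): Fixed point of the arm on the screw's axis, 130 mm above the bench, axes as the stand's: centre of the top of the steel slotted head (29 mm across) when joint screw reads 0. The head sinks 5.73 mm per radian of screw. Slot 5.5 mm wide, 8 mm deep, 27 mm long, open at its ends, through the axis, along the stand's x when screw is 0.
- screw (a joint): Turn of the stop screw (rad), growing clockwise seen from above; slot yaw = stand yaw - this. Steep thread: 5.73 mm down per rad. At screw = 0 the foot hangs an unknown 1.5 to 7.1 mm over the block. Foot spring: no preload, 7 N per mm, so 8 N comes 0.2 rad after touch. Turning takes about 0.1 N m plus about 0.006 N m per newton on the foot; it stays where left.
- block_grip (a point): Middle of the upright square post (16 x 16 mm, 48 mm high, top 90 mm above the bench, this point 66 mm) at the robot's end of the steel setting block, a bar 137 x 24 x 18 mm, about 0.55 kg, lying in the channel. Axes as the stand's. Home, this point is at x = -85 mm in the stand's frame, y = 0; it starts up to 8 mm out from there.
- block: The setting block; origin on its underside, 85 mm along +x (towards the limb) from the post's axis. It slides on the base along x; lightly oiled, friction coefficient about 0.18, on the base as under the foot.
- end_stop (a point): Middle of the face of the low end stop that closes the channel, 42 mm towards the limb from the screw's axis. The block is home when its far end touches it.
- driver_grip (a point): Middle of the driver's square grey handle (26 x 26 mm, 60 mm high, rounded edges). The driver starts standing blade down in its holder; this point is then 106 mm above the bench. z points from blade to handle; x lies along the blade's width and square to two handle faces. Mass 0.12 kg.
- driver_tip (a point): Lower end of the driver's flat blade, 98 mm below driver_grip on the axis. Blade 18 mm wide (along x), 3.5 mm thick, the last 4 mm only 1.8 mm thick, 16 mm long; above it a round shaft 10 mm thick up to a shoulder 33 mm across, 62 mm above the tip.
- holder_mouth (a point): Centre of the mouth of the driver's holder, a fixed wooden block 50 x 50 mm, 70 mm high, with a square hole of 24 mm right down to the bench. The driver's shoulder rests on its rim.
- reagent: Glass jar with a cap, 60 mm across, about 110 mm high; origin under its centre. Leave alone.
- beaker: Glass beaker, 60 mm across, 70 mm high; origin under its centre. Leave alone.
- slide_box: White slide box 90 x 50 x 30 mm; origin under its centre. Leave alone.
There are look-alikes about, which are no part of the job. What is meant by the block is not black, and is the larger of those in its own colour.

How it is judged:
By the outcome, as a careful person would: the job done as asked, in the order asked, and still so for the second after the job is handed in, with the robot touching nothing.
It also fails if it takes over 72 s, if anything falls off the work surface, if the arm or the gripper's body presses on something with over 40 N, if the wrist force passes 120 N, or if a joint passes its speed limit or range.

### The arm

A 6-joint arm with a two-finger parallel gripper is mounted at the origin on the work surface. World frame = base frame: x ahead of the robot, y to its left, z up, the work surface at z = 0. Lengths are in m, angles in rad, forces in N, time in s.
With the tool pointing down it reaches from about 0.35 to 0.925 m from the base axis. Payload 6.4 kg.
Tool frame: the origin (TCP) lies midway between the tips of the shut fingers; the grasp point (between the pads) lies 19 mm behind it; z points along the fingers, y is the line along which they close (so a half turn about z gives the same grasp; the last joint's range is limited). The gripper opens to 94 mm and grips with 3 to 60 N. Pads are 16 mm wide; open, the fingers measure 119 mm over their backs; the gripper's body (75 mm by 177 mm) begins 78 mm behind the grasp point.
Start: joints at [0.947, 0.245, 1.558, -0, 1.339, -0.174], TCP at [0.283, 0.585, 0.18] pointing down, gripper open.
Joint ranges: [-3.13, 3.13], [-1.02, 2.26], [0.13, 2.54], [-0.95, 4.09], [0.21, 2.88], [-2.74, 2.74]. Speed limits (rad/s): [2.57, 2.57, 3.14, 3.14, 3.14, 3.14].

### API

Orientations are given as a 3x3 rotation matrix whose columns are the frame's x, y, z axes.
In Python, from rig import * gives the robot as it stands. The module is installed in compiled form; this text tells all that it offers.
- The arm moves only by the tool arm_command, never from a script. Its arguments are lists of equal length, an entry for each row: "travel": the shift along the tool's x, y, z in mm, a list of three; "yaw": the turn about the tool's z in degrees. In form: {"travel": [[x, y, z], ...], "yaw": [yaw, ...]}. A call has 1 to 10 rows; each row is the pose to reach, as a shift and turn from the pose commanded when the call began, along the tool's axes at that moment; what a row does not reach only later rows make up. A row lasts 1/12 s, in which the tool goes at most 41.7 mm and 7.16 degrees, less where a joint would pass 70% of its speed; a pose out of reach is approached as far as the arm can. A call with a gripper value outside its range is refused whole. "jaw" is the finger opening in mm, from 0 to 94, set as the call begins (left out, the last holds). The fingers move at their own pace and stop on an object; the grip force is fixed at half the most. Time passes only in rows, so rows that repeat a pose let the fingers close. It gives the time, the measured TCP pose, the force, the opening and the grip force at its end, in the units of the state.
- get_state(): the state, without advancing time (a new reading comes with each control period).
- camera(name): name is "scene" or "top"; returns (picture, depth): 400x640x3 uint8, red, green, blue; 400x640 float32, m along the optical axis (not along the pixel's ray), 0 where there is no reading.
- get_calibration(name): a dict with "fx", "fy", "cx", "cy" (pixels), "k1" (the pictures are not rectified: a ray, as slopes to the right and down, at radius r is drawn at 1 + k1 r^2 times it, then the intrinsics apply), "R" (3x3) and "t" (3): a world point X has camera coordinates R X + t. Camera axes: x right, y down, z forward; pixel columns grow to the right and rows downward; lengths in m; the calibration is good to about 2 mm. A picture is of the moment at which its call begins. get_calibration takes no time and is no camera call.
- finish_job(): hands the job in; it is judged then, once.
Trained networks look in the newest picture that a camera, given by its name, has taken for a name from the list of things; names that differ only in an ending like _2 or _b are one class to them, and where a whole thing is asked for, a point or a joint stands for the part that bears it (a point fixed in the world has none). Each returns a list of dicts, best first, with "conf" (0 to 1); they miss things now and then, are a little off and sometimes report something else, mostly with a low value. They report only what shows in the picture. A call takes as long as a camera call. They do not tell look-alikes from the thing itself.
- find_in(thing, camera): "extent" ([left, top, right, bottom] in pixels, round what is visible of it).
- place_of(thing, camera): "position" ([column, row] in pixels: a listed point, or the origin of a listed thing).
The state is a dict: "clock": time; "joint_positions": joint angles; "joint_velocities": joint speeds; "joint_torque": joint torques, N m; "tool_pos": TCP position; "tool_rot": TCP orientation; "contact_force": force on the tool from outside, world axes, zero at the start; "wrist_torque": the same for the moment, N m; "gripper_width": finger opening in m; "grip_force": force on a finger pad.
Only numpy, scipy, OpenCV 4.12 (cv2) and the standard library are available. Lean on these libraries where they do the work, as an engineer would, in place of code of your own. Each camera call takes 0.05 s, during which the arm holds its last target. There are 200 camera calls.

## Working session

There is one attempt and no reset: what is moved stays moved. The work goes in short steps, Python scripts to look and compute and a tool call to move; the robot and the scene stay as the last step left them, time stands still between calls to the robot, and variables do not carry over. Pictures are saved under pics/ and viewed, at most 10 in all, crops included, and the job is handed in when it is done.

Besides the shell and the picture viewer there is one more tool, called after ">>>" as a command line: name --pt "numbers of a row" for each row, then --argument value for the rest. arm_command: Moves the arm, as the interface text tells. Its arguments: {"type":"object","properties":{"travel":{"type":"array"},"yaw":{"type":"array"},"jaw":{"type":"number"}},"required":["travel","yaw"]}

```bash
mkdir -p pics
cat > h.py <<'E'
from rig import *
import numpy as np, cv2
def ray(cam,px):
    c=get_calibration(cam); K=np.array([[c['fx'],0,c['cx']],[0,c['fy'],c['cy']],[0,0,1]])
    u=cv2.undistortPoints(np.array([[px]],float),K,np.array([c['k1'],0,0,0,0.]))[0,0]
    R=np.array(c['R']);t=np.array(c['t']); return -R.T@t, R.T@np.array([u[0],u[1],1.])
def atz(cam,px,z):
    o,d=ray(cam,px); return o+d*(z-o[2])/d[2]
def proj(cam,X):
    c=get_calibration(cam);p=np.array(c['R'])@X+np.array(c['t']);u=p[:2]/p[2];u=u*(1+c['k1']*(u@u))
    return np.array([c['fx']*u[0]+c['cx'],c['fy']*u[1]+c['cy']])
def dep(cam,D,px):
    o,d=ray(cam,px);z=D[int(round(px[1])),int(round(px[0]))];return o+d*z
E
python3 - <<'E'
from h import *
np.set_printoptions(precision=4,suppress=True)
for c in ('scene','top'):
    im,D=camera(c);cv2.imwrite(f'pics/{c}0.png',im[:,:,::-1]);np.save(f'{c}0.npy',D)
    o,_=ray(c,(320,200));print(c,'cam at',o)
Z=dict(screw_head=.13,block_grip=.066,driver_grip=.106,holder_mouth=.07,stand=0,end_stop=.03,limit_arm=0,reagent=0,beaker=0,slide_box=0)
for n,z in Z.items():
    for c in ('scene','top'):
        for r in place_of(n,c)[:3]: print(n,c,round(r['conf'],2),np.round(r['position'],1),atz(c,r['position'],z))
s=get_state();print(s['clock'],s['tool_pos'],s['tool_rot'])
E
```

```text
scene cam at [ 1.0027 -0.1946  0.6708]
top cam at [ 0.5035 -0.0058  0.9529]
screw_head scene 0.68 [292.3 175.4] [ 0.5529 -0.0245  0.13  ]
screw_head top 0.56 [329.5 215.4] [ 0.5631 -0.0224  0.13  ]
block_grip scene 0.98 [275.1 171.6] [ 0.4731 -0.0326  0.066 ]
block_grip scene 0.82 [227.7 154.1] [ 0.3772 -0.106   0.066 ]
block_grip scene 0.75 [333.7 281.2] [ 0.7536 -0.0413  0.066 ]
block_grip top 0.71 [331.6 251.5] [ 0.4855 -0.0304  0.066 ]
block_grip top 0.66 [360.4 314.9] [ 0.3448 -0.0988  0.066 ]
block_grip top 0.63 [335.8 141.6] [ 0.741  -0.0343  0.066 ]
driver_grip scene 0.82 [404.6 128.8] [0.5208 0.259  0.106 ]
driver_grip top 0.76 [198.8 234.5] [0.515  0.2636 0.106 ]
holder_mouth scene 0.9 [403.2 139.8] [0.5194 0.2638 0.07  ]
holder_mouth top 0.96 [199.7 237.5] [0.5087 0.2726 0.07  ]
holder_mouth top 0.56 [328.6 221.3] [ 0.5539 -0.0218  0.07  ]
holder_mouth top 0.33 [329.4 222.9] [ 0.5503 -0.0237  0.07  ]
stand scene 0.55 [297.1 217.1] [ 0.5586 -0.0239  0.    ]
stand scene 0.33 [293.8 177.5] [0.4523 0.0169 0.    ]
stand scene 0.25 [294.8 210.9] [ 0.5413 -0.0214  0.    ]
stand top 0.94 [328.8 220.6] [ 0.5596 -0.0236  0.    ]
stand top 0.36 [200.7 236.4] [0.5119 0.2923 0.    ]
end_stop scene 0.89 [307.5 223.2] [ 0.6019 -0.0191  0.03  ]
end_stop scene 0.7 [426.9 217.9] [0.7012 0.2051 0.03  ]
end_stop top 0.83 [323.2 202.3] [ 0.6013 -0.0086  0.03  ]
limit_arm scene 0.69 [299.8 217.1] [ 0.5612 -0.0187  0.    ]
limit_arm top 0.64 [328.9 220.7] [ 0.5594 -0.0238  0.    ]
reagent scene 0.61 [169.1 229.6] [ 0.4656 -0.2772  0.    ]
reagent top 0.9 [426.8 261.6] [ 0.4651 -0.2662  0.    ]
beaker scene 0.71 [427.7 217.5] [0.687 0.226 0.   ]
beaker top 0.62 [229.7 167.2] [0.687 0.228 0.   ]
beaker top 0.21 [330.  221.8] [ 0.5567 -0.0266  0.    ]
slide_box top 0.83 [416.4 165.8] [ 0.7024 -0.2396  0.    ]
1.1 [0.2826 0.5854 0.1801] [[-0.9006  0.4347  0.    ]
 [ 0.4347  0.9006  0.    ]
 [ 0.      0.     -1.    ]]
```

Run:
```python
import cv2
a=cv2.imread('pics/top0.png')[90:360,160:460];cv2.imwrite('pics/t1.png',cv2.resize(a,None,fx=2.2,fy=2.2,interpolation=cv2.INTER_CUBIC)[:600])
a=cv2.imread('pics/scene0.png')[80:340,130:470];cv2.imwrite('pics/s1.png',cv2.resize(a,None,fx=2.3,fy=2.3,interpolation=cv2.INTER_CUBIC)[:600,:800])
```

```text
(no output)
```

View pics/t1.png

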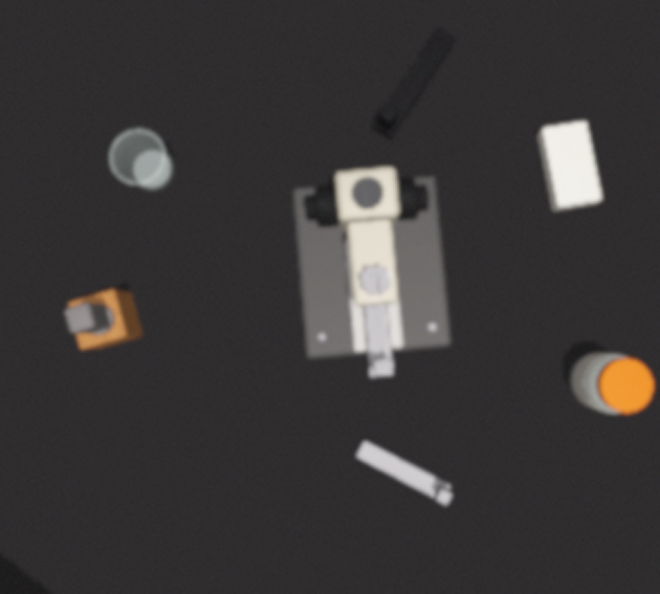

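View pics/s1.png

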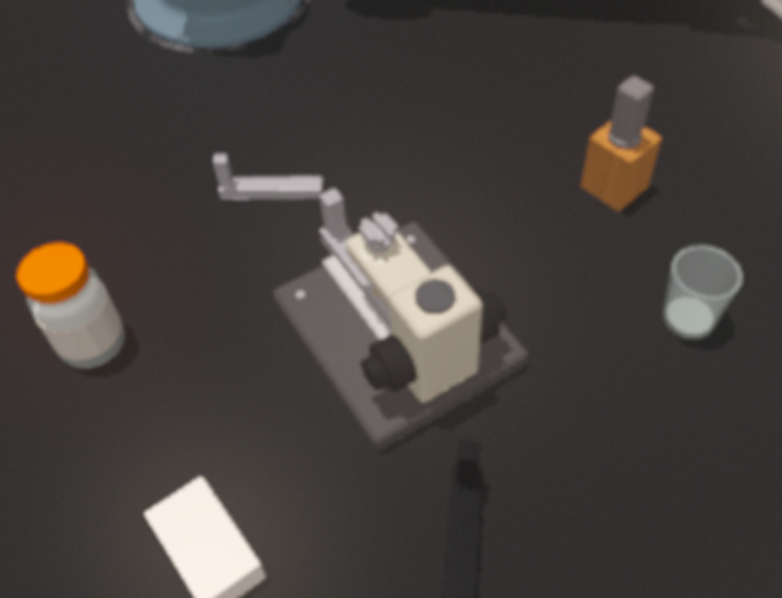

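```bash
cat >> h.py <<'E'
def cloud(cam,D):
    c=get_calibration(cam);h,w=D.shape;v,u=np.mgrid[0:h,0:w]
    K=np.array([[c['fx'],0,c['cx']],[0,c['fy'],c['cy']],[0,0,1]])
    p=cv2.undistortPoints(np.stack([u,v],-1).reshape(-1,1,2).astype(float),K,np.array([c['k1'],0,0,0,0.]))[:,0]
    z=D.reshape(-1);X=np.c_[p*z[:,None],z];X=(X-np.array(c['t']))@np.array(c['R']);X[z==0]=np.nan
    return X.reshape(h,w,3)
def rect(P):
    (c,s,a)=cv2.minAreaRect((P[:,:2]*1000).astype(np.float32));return np.round(c,1),np.round(s,1),round(a,1)
E
python3 - <<'E'
from h import *
np.set_printoptions(precision=4,suppress=True)
for c in ('top','scene'):
    P=cloud(c,np.load(c+'0.npy')).reshape(-1,3)
    def sel(x,y,r,z0,z1):
        m=(abs(P[:,0]-x)<r)&(abs(P[:,1]-y)<r)&(P[:,2]>z0)&(P[:,2]<z1);return P[m]
    for n,a in dict(handle=(.515,.262,.045,.125,.15),holder=(.515,.265,.05,.06,.08),head=(.56,-.022,.03,.118,.14),post=(.48,-.03,.03,.08,.1),limb=(.64,-.015,.05,.12,.14),base=(.58,-.02,.15,.016,.030),arm=(.58,-.02,.03,.098,.112)).items():
        Q=sel(*a)
        if len(Q)>3: print(c,n,len(Q),'mean',Q.mean(0),'med z',np.median(Q[:,2]),*rect(Q))
E
python3 - <<'E'
import cv2,numpy as np
a=cv2.resize(cv2.imread('pics/top0.png')[180:270,285:375],(390,390),interpolation=cv2.INTER_CUBIC)
b=cv2.resize(cv2.imread('pics/scene0.png')[145:205,250:310],(390,390),interpolation=cv2.INTER_CUBIC)
cv2.imwrite('pics/z1.png',np.clip(1.3*np.hstack([a,b]),0,255))
E
```

```text
top handle 151 mean [0.5157 0.2596 0.1348] med z 0.13552332212041104 [515.7 261. ] [26.  25.3] 21.1
top holder 284 mean [0.5153 0.2549 0.0703] med z 0.07041722426875904 [516.1 262.5] [50.6 49.8] 18.6
top head 149 mean [ 0.5606 -0.0229  0.1282] med z 0.12964935931769 [561.1 -22.7] [27.9 28.1] 3.3
top post 51 mean [ 0.4758 -0.0329  0.0902] med z 0.09033586131146701 [475.1 -33.1] [15.5 13.4] 1.6
top limb 626 mean [ 0.6444 -0.0131  0.1288] med z 0.12841242976979192 [645.4 -13.1] [50.2 59.8] 6.3
top base 2941 mean [ 0.5663 -0.0212  0.0241] med z 0.0241979429136267 [601.5 -18.1] [249.7 160. ] 6.6
top arm 409 mean [ 0.586  -0.0194  0.1063] med z 0.1063179407752004 [580.  -20.3] [60.6 45.6] 2.6
scene handle 124 mean [0.5185 0.2571 0.1319] med z 0.13262672073163084 [516.3 259.6] [26.2 26.5] 16.5
scene holder 300 mean [0.5241 0.2544 0.0682] med z 0.06795196401211907 [515.8 261. ] [51.7 51.4] 18.8
scene head 183 mean [ 0.5624 -0.0254  0.1261] med z 0.1275746605383557 [560.1 -25.4] [28.6 27.3] 6.9
scene post 64 mean [ 0.4766 -0.0359  0.0867] med z 0.08732785919162583 [474.9 -35.7] [16.6 15.3] 7.1
scene limb 765 mean [ 0.6484 -0.0176  0.1268] med z 0.12635335486422897 [645.6 -16.1] [49.4 58.8] 6.9
scene base 2773 mean [ 0.5953 -0.0483  0.0222] med z 0.022171837152418335 [597.5 -21.3] [258.9 159.4] 6.5
scene arm 489 mean [ 0.5827 -0.0256  0.104 ] med z 0.10411382398931861 [578.9 -23.6] [59.6 44.5] 4.5[ WARN:0@0.030] global loadsave.cpp:1063 imwrite_ Unsupported depth image for selected encoder is fallbacked to CV_8U.
```

View pics/z1.png

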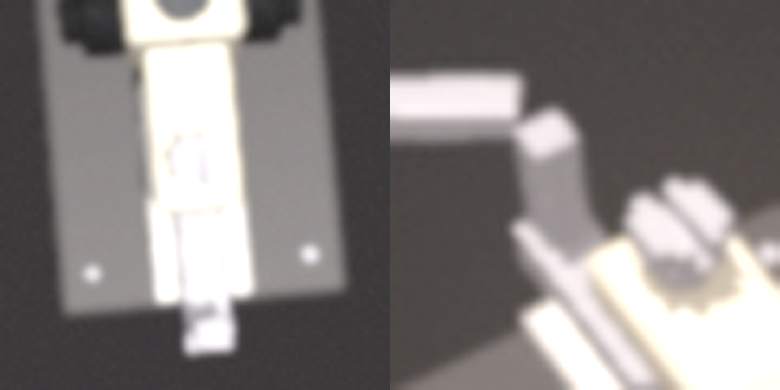

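```bash
cat >> h.py <<'E'
def go(x,y,z,yaw_y=None,s=None):
    s=s or get_state();R=np.array(s['tool_rot']);p=np.array(s['tool_pos'])
    d=R.T@(np.array([x,y,z])-p)*1000; cy=np.degrees(np.arctan2(R[1,1],R[0,1]))
    t=0 if yaw_y is None else -(yaw_y-cy)
    print('travel',np.round(d,1),'yaw',round(t,2),'| cur yaw_y',round(cy,2))
def st():
    s=get_state();R=np.array(s['tool_rot']);print(round(s['clock'],2),'pos',np.round(np.array(s['tool_pos'])*1000,1),'yaw_y',np.degrees(np.arctan2(R[1,1],R[0,1])).round(2),'J',np.round(s['joint_positions'],2),'F',np.round(s['contact_force'],2),'M',np.round(s['wrist_torque'],3),'w',np.round(s['gripper_width'],4),s['grip_force'])
E
python3 - <<'E'
from h import *
go(.516,.2607,.18,18.7);st()
P=cloud('top',np.load('top0.npy')).reshape(-1,3)
m=(np.hypot(P[:,0]-.561,P[:,1]+.0227)<.0125)&(P[:,2]<.127);Q=P[m][:,:2];print(len(Q))
(vx,vy,cx,cy)=cv2.fitLine(Q.astype(np.float32),2,0,.01,.01).ravel();print('slot line',np.degrees(np.arctan2(vy,vx)),cx,cy)
a,b=atz('scene',(288.46,175.77),.128),atz('scene',(298.46,184.2),.128);print('scene slot',a,b,np.degrees(np.arctan2(*(b-a)[[1,0]])))
E
```

```text
travel [-3.513e+02 -1.909e+02  1.000e-01] yaw 45.53 | cur yaw_y 64.23
1.1 pos [282.6 585.4 180.1] yaw_y 64.23 J [ 0.95  0.25  1.56  0.    1.34 -0.17] F [ 0.14 -0.7   0.04] M [ 0.032 -0.011 -0.   ] w 0.0939 0.0
31
slot line 6.6247973 0.5604915 -0.023020793
scene slot [ 0.54876277 -0.0307176   0.128     ] [ 0.57637556 -0.02264418  0.128     ] 16.29783910438254
```

>>> arm_command --pt "-351.3 -190.9 0" --pt "-351.3 -190.9 0" --pt "-351.3 -190.9 0" --pt "-351.3 -190.9 0" --pt "-351.3 -190.9 0" --pt "-351.3 -190.9 0" --pt "-351.3 -190.9 0" --pt "-351.3 -190.9 0" --pt "-351.3 -190.9 0" --pt "-351.3 -190.9 0" --yaw '[45.5, 45.5, 45.5, 45.5, 45.5, 45.5, 45.5, 45.5, 45.5, 45.5]' --jaw 94

```text
clock: 1.93
tool_pos: [0.5179, 0.2575, 0.1804]
tool_rot: [[-0.319, 0.948, 0.001], [0.948, 0.319, -0.001], [-0.001, 0.001, -1.0]]
contact_force: [-1.0, -0.6, 0.4]
gripper_width: 0.0939
grip_force: 0.0
```

>>> arm_command --pt "0 0 0" --pt "0 0 0" --yaw '[0, 0]'

```text
clock: 2.1
tool_pos: [0.5165, 0.2598, 0.1801]
tool_rot: [[-0.319, 0.948, -0.0], [0.948, 0.319, 0.0], [0.0, -0.0, -1.0]]
contact_force: [-0.3, 0.4, -0.9]
gripper_width: 0.094
grip_force: 0.0
```

```bash
python3 -c "
from h import *
st();go(.516,.2607,.090,18.7)"
```

```text
2.1 pos [516.5 259.8 180.1] yaw_y 18.58 J [ 0.27  0.08  1.75  0.    1.32 -0.05] F [-0.28  0.35 -0.85] M [-0.01   0.001 -0.017] w 0.094 0.0
travel [ 0.9 -0.2 90.1] yaw -0.12 | cur yaw_y 18.58
```

>>> arm_command --pt "0 0 30" --pt "0 0 60" --pt "0 0 80" --pt "0 0 90" --pt "0 0 90" --pt "0 0 90" --yaw '[0, 0, 0, 0, 0, 0]'

```text
clock: 2.6
tool_pos: [0.5157, 0.2616, 0.0905]
tool_rot: [[-0.322, 0.947, 0.0], [0.947, 0.322, 0.0], [0.0, 0.0, -1.0]]
contact_force: [0.8, -0.5, -0.7]
gripper_width: 0.0938
grip_force: 0.0
```

>>> arm_command --pt "0 0 0" --pt "0 0 0" --pt "0 0 0" --pt "0 0 0" --pt "0 0 0" --pt "0 0 0" --pt "0 0 0" --pt "0 0 0" --yaw '[0, 0, 0, 0, 0, 0, 0, 0]' --jaw 20

```text
clock: 3.27
tool_pos: [0.516, 0.2607, 0.0901]
tool_rot: [[-0.321, 0.947, -0.0], [0.947, 0.321, 0.0], [0.0, -0.0, -1.0]]
contact_force: [-0.0, 0.7, -0.7]
gripper_width: 0.0437
grip_force: 0.0
```

```bash
python3 -c "
from h import *
st()"
```

```text
3.27 pos [516.  260.7  90.1] yaw_y 18.72 J [ 0.27  0.18  1.81  0.    1.15 -0.06] F [-0.04  0.65 -0.69] M [-0.048 -0.028  0.052] w 0.0437 0.0
```

>>> arm_command --pt "0 0 0" --pt "0 0 0" --pt "0 0 0" --pt "0 0 0" --pt "0 0 0" --yaw '[0, 0, 0, 0, 0]'

```text
clock: 3.68
tool_pos: [0.516, 0.2607, 0.09]
tool_rot: [[-0.321, 0.947, -0.0], [0.947, 0.321, -0.0], [-0.0, -0.0, -1.0]]
contact_force: [0.5, 0.3, -1.0]
gripper_width: 0.0255
grip_force: 30.0
```

```bash
python3 -c "
from h import *
st()"
```

```text
3.68 pos [516.  260.7  90. ] yaw_y 18.73 J [ 0.27  0.18  1.81 -0.    1.15 -0.06] F [ 0.5   0.3  -0.95] M [-0.074 -0.052 -0.009] w 0.0255 29.99353587627411
```

>>> arm_command --pt "0 0 -20" --pt "0 0 -50" --pt "0 0 -90" --pt "0 0 -130" --pt "0 0 -150" --pt "0 0 -150" --pt "0 0 -150" --yaw '[0, 0, 0, 0, 0, 0, 0]'

```text
clock: 4.27
tool_pos: [0.5163, 0.2608, 0.2407]
tool_rot: [[-0.321, 0.947, 0.002], [0.947, 0.321, 0.0], [-0.0, 0.002, -1.0]]
contact_force: [0.2, 0.2, -1.8]
gripper_width: 0.0257
grip_force: 30.0
```

Run:
```python
from h import *
st()
im,D=camera('scene');cv2.imwrite('pics/sc2.png',im[:,:,::-1])
s=get_state();p=np.array(s['tool_pos'])
for z in (.079-.06,-.019,.019):  # expected tip, grip
    pass
g=p+[0,0,.016];t=g-[0,0,.098];print('expected grip px',proj('scene',g),'tip',proj('scene',t))
for n in('driver_tip','driver_grip'):print(n,[(round(r['conf'],2),np.round(r['position'],1)) for r in place_of(n,'scene')[:2]])
u,v=proj('scene',t).astype(int);a=im[v-60:v+20,u-40:u+40,::-1];cv2.imwrite('pics/z2.png',cv2.resize(a,(560,560),interpolation=cv2.INTER_CUBIC))
go(.5607,-.0232,.24,6.6)
```

```text
4.27 pos [516.3 260.8 240.7] yaw_y 18.73 J [ 0.27  0.03  1.68 -0.    1.43 -0.06] F [ 0.2   0.22 -1.79] M [-0.039 -0.009  0.042] w 0.0257 29.992825090885162
expected grip px [417.39732197  67.02333472] tip [407.89302737 108.63165931]
driver_tip [(0.97, array([409.2, 105.7]))]
driver_grip [(0.76, array([419.2,  68.3]))]
travel [-283.3  -47.3   -2.8] yaw 12.13 | cur yaw_y 18.73
```

View pics/z2.png

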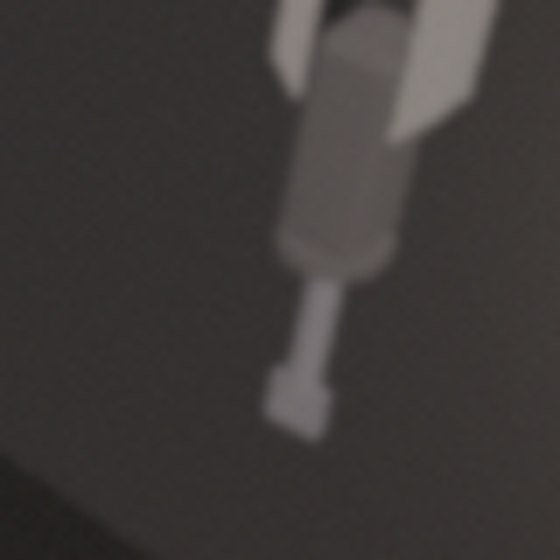

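Run:
```python
from h import *
p=np.array(get_state()['tool_pos']);t=p+[0,0,.016-.098];c=proj('scene',t)
for a in(18.7,108.7):
    d=.009*np.array([np.cos(np.radians(a)),np.sin(np.radians(a)),0]);print(a,(proj('scene',t+d)-proj('scene',t-d))*7)
```

```text
18.7 [48.87996673 26.8967602 ]
108.7 [ 35.94847615 -27.74762615]
```

>>> arm_command --pt "-283.3 -47.3 -2" --pt "-283.3 -47.3 -2" --pt "-283.3 -47.3 -2" --pt "-283.3 -47.3 -2" --pt "-283.3 -47.3 -2" --pt "-283.3 -47.3 -2" --pt "-283.3 -47.3 -2" --pt "-283.3 -47.3 -2" --pt "-283.3 -47.3 -2" --pt "-283.3 -47.3 -2" --yaw '[12.1, 12.1, 12.1, 12.1, 12.1, 12.1, 12.1, 12.1, 12.1, 12.1]'

```text
clock: 5.25
tool_pos: [0.5613, -0.0222, 0.2403]
tool_rot: [[-0.115, 0.993, -0.003], [0.993, 0.115, 0.001], [0.002, -0.003, -1.0]]
contact_force: [0.1, 1.9, -0.5]
gripper_width: 0.0257
grip_force: 30.0
```

>>> arm_command --pt "0 0 0" --pt "0 0 10" --pt "0 0 20" --pt "0 0 20" --pt "0 0 20" --yaw '[0, 0, 0, 0, 0]'

```text
clock: 5.67
tool_pos: [0.5612, -0.0219, 0.2205]
tool_rot: [[-0.116, 0.993, -0.003], [0.993, 0.116, 0.001], [0.001, -0.003, -1.0]]
contact_force: [0.2, -0.5, -0.4]
gripper_width: 0.0255
grip_force: 30.0
```

Run:
```python
from h import *
st()
im,D=camera('scene');np.save('scene3.npy',D)
p=np.array(get_state()['tool_pos']);t=p+[0,0,.016-.098];print('tip est',t,proj('scene',t),'head top',proj('scene',np.array([.5607,-.0232,.13])))
for n in('driver_tip','screw_head'):print(n,[(round(r['conf'],2),np.round(r['position'],1)) for r in place_of(n,'scene')[:2]])
u,v=proj('scene',t).astype(int);print(u,v);a=im[v-35:v+35,u-35:u+35,::-1];cv2.imwrite('pics/z3.png',cv2.convertScaleAbs(cv2.resize(a,(560,560),interpolation=cv2.INTER_CUBIC),alpha=1.3))
```

```text
5.67 pos [561.2 -21.9 220.5] yaw_y 6.69 J [-0.24  0.01  1.74 -0.    1.39 -0.36] F [ 0.17 -0.54 -0.37] M [-0.037  0.065  0.013] w 0.0255 29.992925226688385
tip est [ 0.56175442 -0.02221293  0.13937856] [295.07787925 174.83219268] head top [294.6261374  177.94645925]
driver_tip [(0.94, array([296.2, 174.9])), (0.18, array([169.4, 226.7]))]
screw_head [(0.72, array([291.5, 178.7]))]
295 174
```

View pics/z3.png

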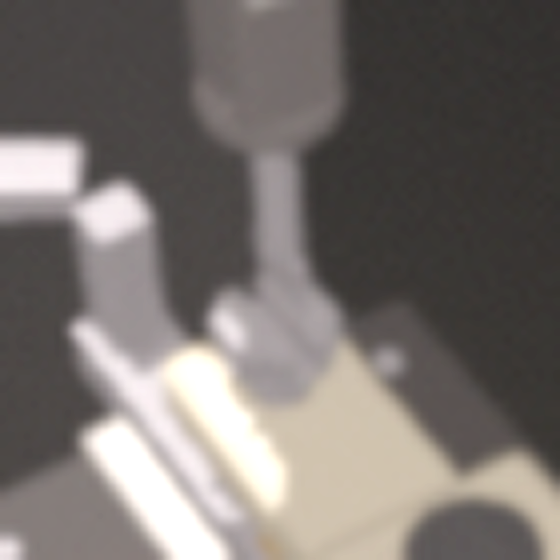

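Run:
```python
from h import *
np.set_printoptions(precision=2,suppress=True)
camera('top');r=place_of('screw_head','top')
s=get_state();p=np.array(s['tool_pos'])
o,_=ray('scene',(320,200));v=np.array([.561,-.023])-o[:2];v/=np.linalg.norm(v);n=np.array([-v[1],v[0]]);n*=np.sign(n[1]);print('n',n)
lat=lambda q:q[...,:2]@n*1000
ax=p+[0,0,.05]
for f in('scene0','scene3'):
    P=cloud('scene',np.load(f+'.npy')).reshape(-1,3);near=np.hypot(P[:,0]-.561,P[:,1]+.023)<.035
    for nm,z0,z1 in(('head',.116,.131),('blade',.139,.15),('shaft',.158,.195),('handle',.208,.25)):
        Q=P[near&(P[:,2]>z0)&(P[:,2]<z1)]
        if nm!='head':Q=Q[abs(lat(Q)-lat(p))<20]
        if len(Q)>5:
            l=lat(Q);print(f,nm,len(Q),'lat mid',np.percentile(l,[2,50,98]),(np.percentile(l,2)+np.percentile(l,98))/2,'expected tool',lat(p))
    print('post',rect(P[(abs(P[:,0]-.476)<.03)&(abs(P[:,1]+.033)<.03)&(P[:,2]>.08)&(P[:,2]<.1)]))
```

```text
n [0.36 0.93]
scene0 head 190 lat mid [166.22 180.13 193.28] 179.75062807744695 expected tool 182.4113468153035
post (array([474.9, -35.7]), array([16.6, 15.3]), 7.1)
scene3 head 174 lat mid [166.18 178.91 193.31] 179.74184311537078 expected tool 182.4113468153035
scene3 blade 16 lat mid [178.04 182.76 186.29] 182.16314990456834 expected tool 182.4113468153035
scene3 shaft 61 lat mid [177.42 181.87 186.49] 181.95717205585942 expected tool 182.4113468153035
scene3 handle 300 lat mid [166.65 180.23 197.05] 181.8498596290042 expected tool 182.4113468153035
post (array([474.9, -35.8]), array([17.4, 15.6]), 10.9)
```

>>> arm_command --pt "0 0 0" --pt "0 0 0" --pt "0 0 0" --yaw '[0, 0, 0]'

```text
clock: 6.17
tool_pos: [0.5622, -0.0228, 0.2223]
tool_rot: [[-0.115, 0.993, 0.0], [0.993, 0.115, -0.0], [-0.0, 0.0, -1.0]]
contact_force: [0.3, -0.1, -1.1]
gripper_width: 0.026
grip_force: 30.0
```

Run:
```python
from h import *
st();go(.5607,-.0233,.2035,6.6)
```

```text
6.17 pos [562.2 -22.8 222.3] yaw_y 6.62 J [-0.24  0.01  1.74 -0.    1.39 -0.36] F [ 0.32 -0.13 -1.06] M [-0.088  0.087 -0.028] w 0.026 29.992847442626953
travel [-0.3 -1.6 18.8] yaw 0.02 | cur yaw_y 6.62
```

>>> arm_command --pt "-0.3 -1.5 4" --pt "-0.3 -1.5 8" --pt "-0.3 -1.5 11" --pt "-0.3 -1.5 13" --pt "-0.3 -1.5 15" --pt "-0.3 -1.5 16.3" --pt "-0.3 -1.5 16.3" --pt "-0.3 -1.5 16.3" --pt "-0.3 -1.5 16.3" --yaw '[0, 0, 0, 0, 0, 0, 0, 0, 0]'

```text
clock: 6.92
tool_pos: [0.5606, -0.0233, 0.2056]
tool_rot: [[-0.115, 0.993, -0.0], [0.993, 0.115, -0.0], [-0.0, -0.0, -1.0]]
contact_force: [1.1, -0.2, -1.3]
gripper_width: 0.0257
grip_force: 30.0
```

Run:
```python
from h import *
st()
```

```text
6.92 pos [560.6 -23.3 205.6] yaw_y 6.63 J [-0.24  0.02  1.76 -0.    1.36 -0.36] F [ 1.15 -0.23 -1.32] M [-0.261 -0.002 -0.042] w 0.0257 29.992842972278595
```

```bash
cat > sm.py <<'E'
from h import *
import sys
A=[]
for i in range(int(sys.argv[1]) if len(sys.argv)>1 else 5):
    camera('scene');s=get_state();A.append(np.r_[s['wrist_torque'],s['joint_torque'][5],s['contact_force']])
A=np.array(A);R=np.array(s['tool_rot'])
print(round(s['clock'],2),'yaw_y',np.degrees(np.arctan2(R[1,1],R[0,1])).round(2),'pos',np.round(np.array(s['tool_pos'])*1000,1),'M',A[:,:3].mean(0).round(3),'t6',A[:,3].mean().round(4),'F',A[:,4:].mean(0).round(2),'sd',A[:,2:4].std(0).round(3))
E
python3 sm.py
```

```text
7.17 yaw_y 6.63 pos [560.6 -23.3 205.7] M [-0.275  0.013 -0.01 ] t6 0.0053 F [-0.09 -0.7  -1.65] sd [0.026 0.   ]
```

>>> arm_command --pt "0 0 0" --pt "0 0 0.1" --pt "0 0 0.3" --pt "0 0 0.3" --pt "0 0 0.3" --yaw '[4, 8, 10, 10, 10]'

```text
clock: 7.58
tool_pos: [0.5605, -0.0236, 0.2056]
tool_rot: [[0.058, 0.998, -0.0], [0.998, -0.058, -0.001], [-0.001, -0.0, -1.0]]
contact_force: [-0.5, -0.5, 0.2]
gripper_width: 0.0256
grip_force: 30.0
```

```bash
python3 sm.py
```

```text
7.83 yaw_y -3.35 pos [560.6 -23.5 205.5] M [-0.718  0.387  0.107] t6 0.0747 F [-1.05 -1.77 -0.5 ] sd [0.038 0.003]
```

>>> arm_command --pt "0 0 0.2" --pt "0 0 0.6" --pt "0 0 0.6" --pt "0 0 0.6" --yaw '[3, 6, 6, 6]'

```text
clock: 8.17
tool_pos: [0.5606, -0.0234, 0.2049]
tool_rot: [[0.161, 0.987, -0.0], [0.987, -0.161, -0.0], [-0.0, -0.0, -1.0]]
contact_force: [-2.0, -2.7, 0.7]
gripper_width: 0.0259
grip_force: 30.0
```

```bash
python3 sm.py
```

```text
8.42 yaw_y -9.34 pos [560.6 -23.4 204.9] M [-0.837  0.535  0.074] t6 0.0694 F [-2.15 -2.92  0.53] sd [0.023 0.004]
```

>>> arm_command --pt "0 0 0.3" --pt "0 0 0.6" --pt "0 0 0.6" --pt "0 0 0.6" --yaw '[3, 6, 6, 6]'

```text
clock: 8.75
tool_pos: [0.5606, -0.0233, 0.2043]
tool_rot: [[0.264, 0.965, -0.0], [0.965, -0.264, -0.0], [-0.0, -0.0, -1.0]]
contact_force: [-1.4, -2.6, -0.4]
gripper_width: 0.0258
grip_force: 30.0
```

```bash
python3 sm.py
```

```text
9.0 yaw_y -15.34 pos [560.6 -23.3 204.3] M [-0.852  0.684  0.05 ] t6 0.0671 F [-2.05 -2.51  0.52] sd [0.022 0.004]
```

>>> arm_command --pt "-0.3 -0.2 0.3" --pt "-0.6 -0.3 0.5" --pt "-0.6 -0.3 0.5" --pt "-0.6 -0.3 0.5" --yaw '[3, 5, 5, 5]'

```text
clock: 9.33
tool_pos: [0.5604, -0.0236, 0.2038]
tool_rot: [[0.347, 0.938, 0.0], [0.938, -0.347, 0.0], [0.0, 0.0, -1.0]]
contact_force: [-0.9, -2.4, 0.1]
gripper_width: 0.0259
grip_force: 30.0
```

```bash
python3 sm.py 4
python3 - <<'E'
from h import *
im,D=camera('scene');P=cloud('scene',D).reshape(-1,3);P0=cloud('scene',np.load('scene3.npy')).reshape(-1,3)
for Q in(P0,P):
    q=Q[(np.hypot(Q[:,0]-.5605,Q[:,1]+.0255)<.0125)&(Q[:,2]>.115)&(Q[:,2]<.134)];print(len(q),np.percentile(q[:,2],[50,70,85])*1000)
u,v=291,178;a=im[v-30:v+30,u-30:u+30,::-1];cv2.imwrite('pics/z4.png',cv2.convertScaleAbs(cv2.resize(a,(480,480),interpolation=cv2.INTER_CUBIC),alpha=1.3))
E
```

```text
9.53 yaw_y -20.34 pos [560.3 -23.6 203.8] M [-0.601  0.493  0.067] t6 0.0704 F [-1.15 -1.43  0.07] sd [0.024 0.003]
104 [127.68923268 128.34997478 129.33720618]
99 [126.29019685 127.06320679 127.49137002]
```

View pics/z4.png

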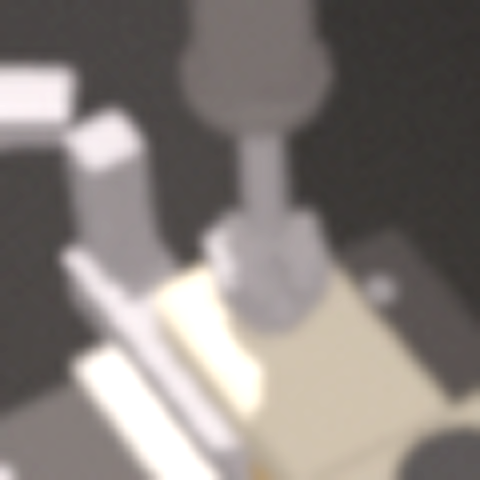

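>>> arm_command --pt "-0.5 -0.1 0.3" --pt "-0.5 -0.1 0.5" --pt "-0.5 -0.1 0.5" --pt "-0.5 -0.1 0.5" --yaw '[3, 5, 5, 5]'

```text
clock: 9.92
tool_pos: [0.5601, -0.0239, 0.2033]
tool_rot: [[0.427, 0.904, 0.0], [0.904, -0.427, 0.001], [0.001, 0.0, -1.0]]
contact_force: [-1.8, -0.8, -0.0]
gripper_width: 0.0258
grip_force: 30.0
```

```bash
python3 sm.py 4
```

```text
10.12 yaw_y -25.34 pos [560.1 -24.  203.3] M [-0.279  0.351  0.084] t6 0.073 F [-1.33 -0.56  0.21] sd [0.028 0.003]
```

>>> arm_command --pt "0 0 0.3" --pt "0 0 0.5" --pt "0 0 0.5" --pt "0 0 0.5" --yaw '[3, 5, 5, 5]'

```text
clock: 10.45
tool_pos: [0.56, -0.024, 0.2029]
tool_rot: [[0.505, 0.863, 0.0], [0.863, -0.505, 0.0], [0.0, 0.0, -1.0]]
contact_force: [-0.9, -0.6, 1.3]
gripper_width: 0.0256
grip_force: 30.0
```

```bash
python3 sm.py 4
```

```text
10.65 yaw_y -30.34 pos [560.  -24.1 202.9] M [-0.164  0.415  0.113] t6 0.0911 F [-1.43 -0.64  1.31] sd [0.012 0.003]
```

>>> arm_command --pt "0 0 0.1" --pt "0 0 0.3" --pt "0 0 0.3" --pt "0 0 0.3" --yaw '[2, 4, 4, 4]'

```text
clock: 10.98
tool_pos: [0.56, -0.0241, 0.2026]
tool_rot: [[0.564, 0.826, 0.0], [0.826, -0.564, 0.0], [0.0, -0.0, -1.0]]
contact_force: [-0.5, -1.0, 2.2]
gripper_width: 0.0258
grip_force: 30.0
```

```bash
python3 sm.py 4
```

```text
11.18 yaw_y -34.34 pos [560.  -24.1 202.5] M [-0.072  0.477  0.102] t6 0.1064 F [-1.11  0.28  2.22] sd [0.03  0.003]
```

>>> arm_command --pt "0 0 -0.4" --pt "0 0 -0.8" --pt "0 0 -0.8" --yaw '[0, 0, 0]'

```text
clock: 11.43
tool_pos: [0.5598, -0.0241, 0.2027]
tool_rot: [[0.564, 0.825, -0.0], [0.825, -0.564, 0.0], [-0.0, -0.0, -1.0]]
contact_force: [-0.4, 0.8, -1.8]
gripper_width: 0.0257
grip_force: 30.0
```

```bash
python3 sm.py 4
```

```text
11.63 yaw_y -34.37 pos [559.8 -24.1 202.8] M [-0.059  0.161  0.089] t6 0.1025 F [-0.12 -0.24 -2.33] sd [0.046 0.   ]
```

>>> arm_command --pt "0 0 0" --pt "0 0 0.1" --pt "0 0 0.1" --yaw '[1, 2, 2]'

```text
clock: 11.88
tool_pos: [0.5598, -0.0241, 0.2028]
tool_rot: [[0.594, 0.805, -0.001], [0.805, -0.594, 0.0], [-0.0, -0.001, -1.0]]
contact_force: [1.2, 0.4, -3.2]
gripper_width: 0.0257
grip_force: 30.0
```

```bash
python3 sm.py 5
```

```text
12.13 yaw_y -36.37 pos [559.8 -24.1 202.8] M [-0.068  0.175  0.14 ] t6 0.1476 F [-0.15  0.17 -3.92] sd [0.027 0.018]
```

```bash
python3 sm.py 5
```

```text
12.38 yaw_y -36.37 pos [559.8 -24.2 202.8] M [-0.025  0.171  0.141] t6 0.1331 F [-0.38  0.37 -4.94] sd [0.036 0.   ]
```

>>> arm_command --pt "0 0 0" --pt "0 0 0" --pt "0 0 0" --pt "0 0 0" --yaw '[-3, -6, -7, -7]'

```text
clock: 12.72
tool_pos: [0.5605, -0.0243, 0.204]
tool_rot: [[0.491, 0.871, 0.002], [0.871, -0.491, -0.0], [0.0, 0.002, -1.0]]
contact_force: [0.3, -0.6, -1.1]
gripper_width: 0.0255
grip_force: 30.0
```

```bash
python3 sm.py 2
```

```text
12.82 yaw_y -29.44 pos [560.4 -24.3 203.8] M [-0.105  0.112 -0.041] t6 -0.0255 F [-0.13 -0.69 -1.41] sd [0.014 0.02 ]
```

>>> arm_command --pt "0 0 -5" --pt "0 0 -15" --pt "0 0 -30" --pt "0 0 -40" --pt "0 0 -40" --yaw '[0, 0, 0, 0, 0]'

```text
clock: 13.23
tool_pos: [0.5618, -0.0246, 0.247]
tool_rot: [[0.491, 0.871, 0.006], [0.871, -0.491, -0.001], [0.002, 0.006, -1.0]]
contact_force: [-0.0, 0.2, -0.7]
gripper_width: 0.026
grip_force: 30.0
```

Run:
```python
from h import *
st();go(.516,.2607,.24,18.73)
```

```text
13.23 pos [561.8 -24.6 247. ] yaw_y -29.38 J [-0.25 -0.01  1.72  0.    1.43  0.27] F [-0.02  0.23 -0.67] M [-0.055  0.057  0.04 ] w 0.026 29.99291628599167
travel [ 226.1 -179.9    6.3] yaw -48.11 | cur yaw_y -29.38
```

>>> arm_command --pt "226 -180 3" --pt "226 -180 3" --pt "226 -180 3" --pt "226 -180 3" --pt "226 -180 3" --pt "226 -180 3" --pt "226 -180 3" --pt "226 -180 3" --pt "226 -180 3" --pt "226 -180 3" --yaw '[-48.1, -48.1, -48.1, -48.1, -48.1, -48.1, -48.1, -48.1, -48.1, -48.1]'

```text
clock: 14.07
tool_pos: [0.5139, 0.2607, 0.2399]
tool_rot: [[-0.321, 0.947, -0.0], [0.947, 0.321, -0.001], [-0.001, -0.0, -1.0]]
contact_force: [0.7, 0.2, -1.5]
gripper_width: 0.0258
grip_force: 30.0
```

>>> arm_command --pt "0 0 0" --pt "0 0 0" --pt "0 0 0" --pt "0 0 0" --pt "0 0 0" --yaw '[0, 0, 0, 0, 0]'

```text
clock: 14.48
tool_pos: [0.5142, 0.2605, 0.2402]
tool_rot: [[-0.32, 0.947, 0.0], [0.947, 0.32, 0.0], [-0.0, 0.0, -1.0]]
contact_force: [0.3, 0.8, -2.0]
gripper_width: 0.0256
grip_force: 30.0
```

Run:
```python
from h import *
im,D=camera('scene');np.save('scene5.npy',D)
st();go(.516,.2607,.0905,18.73)
p=np.array(get_state()['tool_pos']);P=cloud('scene',D).reshape(-1,3)
near=np.hypot(P[:,0]-p[0],P[:,1]-p[1])<.03
for a,b in((.16,.172),(.178,.21),(.225,.26)):
    q=P[near&(P[:,2]>a)&(P[:,2]<b)];print(len(q),q.mean(0),p)
print([(r['conf'],r['position']) for r in place_of('driver_tip','scene')[:1]],proj('scene',p-[0,0,.082]))
a=im[40:160,360:480,::-1];cv2.imwrite('pics/z5.png',cv2.resize(a,(480,480),interpolation=cv2.INTER_CUBIC))
```

```text
14.53 pos [514.1 260.6 240.2] yaw_y 18.68 J [ 0.27  0.03  1.69  0.    1.43 -0.05] F [-0.38 -0.18 -1.09] M [-0.012  0.032 -0.057] w 0.0261 29.992897510528564
travel [ -0.5   1.8 149.7] yaw -0.05 | cur yaw_y 18.68
37 [0.51463278 0.25866126 0.16632916] [0.51411851 0.26061534 0.24019002]
65 [0.51609032 0.25708079 0.19434053] [0.51411851 0.26061534 0.24019002]
294 [0.52030206 0.25411145 0.2427499 ] [0.51411851 0.26061534 0.24019002]
[(0.64, [408.8, 108.1])] [407.7764326  107.68528842]
```

View pics/z5.png

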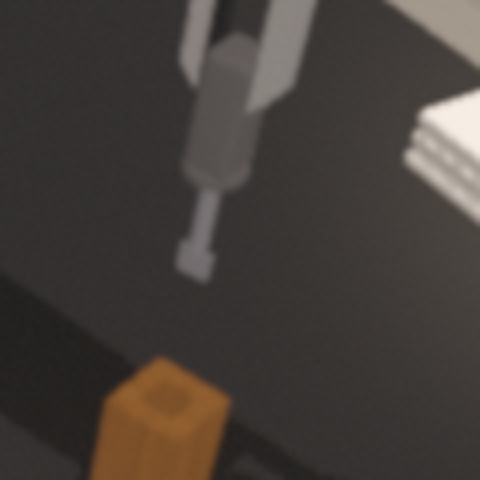

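>>> arm_command --pt "-0.5 1.8 20" --pt "-0.5 1.8 50" --pt "-0.5 1.8 80" --pt "-0.5 1.8 100" --pt "-0.5 1.8 120" --pt "-0.5 1.8 135" --pt "-0.5 1.8 144" --pt "-0.5 1.8 149" --pt "-0.5 1.8 149.5" --pt "-0.5 1.8 149.5" --yaw '[0, 0, 0, 0, 0, 0, 0, 0, 0, 0]'

```text
clock: 15.42
tool_pos: [0.5165, 0.2613, 0.0914]
tool_rot: [[-0.321, 0.947, 0.001], [0.947, 0.321, 0.0], [-0.0, 0.001, -1.0]]
contact_force: [0.7, 0.1, -0.4]
gripper_width: 0.0258
grip_force: 30.0
```

>>> arm_command --pt "0 0 0" --pt "0 0 0" --yaw '[0, 0]'

```text
clock: 15.58
tool_pos: [0.5164, 0.2613, 0.0916]
tool_rot: [[-0.321, 0.947, 0.002], [0.947, 0.321, 0.0], [-0.0, 0.002, -1.0]]
contact_force: [0.3, -0.5, -0.8]
gripper_width: 0.0256
grip_force: 30.0
```

```bash
python3 -c "
from h import *
st()"
```

```text
15.58 pos [516.4 261.3  91.6] yaw_y 18.73 J [ 0.27  0.18  1.81 -0.    1.15 -0.05] F [ 0.31 -0.55 -0.78] M [-0.082  0.019 -0.022] w 0.0256 29.996037483215332
```

>>> arm_command --pt "0 0 0" --pt "0 0 0" --pt "0 0 0" --pt "0 0 0" --pt "0 0 0" --pt "0 0 0" --pt "0 0 -10" --pt "0 0 -40" --pt "0 0 -75" --pt "0 0 -90" --yaw '[0, 0, 0, 0, 0, 0, 0, 0, 0, 0]' --jaw 55

```text
clock: 16.42
tool_pos: [0.5179, 0.2618, 0.1861]
tool_rot: [[-0.321, 0.947, 0.006], [0.947, 0.321, 0.002], [-0.0, 0.007, -1.0]]
contact_force: [0.7, 1.0, 0.9]
gripper_width: 0.0551
grip_force: 0.0
```

>>> arm_command --pt "0 0 0" --pt "0 0 0" --yaw '[0, 0]'

```text
clock: 16.58
tool_pos: [0.5164, 0.2613, 0.1819]
tool_rot: [[-0.321, 0.947, 0.002], [0.947, 0.321, 0.001], [-0.0, 0.002, -1.0]]
contact_force: [-0.7, 0.2, -0.5]
gripper_width: 0.0553
grip_force: 0.0
```

Run:
```python
from h import *
st();go(.475,-.0337,.18,96.6)
for c in('top','scene'):
    im,D=camera(c);P=cloud(c,D).reshape(-1,3)
    for n,(x,y,r,a,b) in dict(handle=(.515,.262,.045,.125,.15),post=(.48,-.03,.03,.08,.1),head=(.56,-.023,.03,.115,.14)).items():
        q=P[(abs(P[:,0]-x)<r)&(abs(P[:,1]-y)<r)&(P[:,2]>a)&(P[:,2]<b)]
        if len(q)>4:print(c,n,len(q),np.median(q[:,2]).round(4),*rect(q))
    cv2.imwrite(f'pics/{c}6.png',im[:,:,::-1])
    P0=cloud(c,np.load(c+'0.npy')).reshape(-1,3)
```

```text
16.58 pos [516.4 261.3 181.9] yaw_y 18.73 J [ 0.27  0.08  1.74  0.    1.32 -0.05] F [-0.72  0.24 -0.48] M [-0.102  0.011 -0.013] w 0.0553 0.0
travel [-266.1 -133.9    1.6] yaw -77.87 | cur yaw_y 18.73
top handle 148 0.1354 [516. 262.] [26.6 25.5] 18.1
top post 51 0.0909 [475.1 -33.1] [15.4 13.4] 1.5
top head 144 0.127 [561.1 -22.4] [28.  27.2] 65.2
scene handle 127 0.1326 [516.9 259.4] [25.1 26. ] 16.3
scene post 68 0.0871 [475.4 -35.5] [16.5 15.5] 12.5
scene head 172 0.1247 [560.8 -25. ] [26.3 29.3] 66.0
```

>>> arm_command --pt "-266 -134 0" --pt "-266 -134 0" --pt "-266 -134 0" --pt "-266 -134 0" --pt "-266 -134 0" --pt "-266 -134 0" --pt "-266 -134 0" --pt "-266 -134 0" --pt "-266 -134 0" --pt "-266 -134 0" --yaw '[-70, -70, -70, -70, -70, -70, -70, -70, -70, -70]'

```text
clock: 17.52
tool_pos: [0.4728, -0.0355, 0.1786]
tool_rot: [[-0.995, 0.1, -0.004], [0.1, 0.995, 0.001], [0.004, 0.001, -1.0]]
contact_force: [0.3, -0.4, 0.6]
gripper_width: 0.0553
grip_force: 0.0
```

>>> arm_command --pt "0 0 0" --pt "0 0 0" --pt "0 0 0" --pt "0 0 0" --pt "0 0 0" --yaw '[-5, -7.9, -7.9, -7.9, -7.9]'

```text
clock: 17.93
tool_pos: [0.4737, -0.0335, 0.1797]
tool_rot: [[-0.999, -0.035, -0.002], [-0.035, 0.999, 0.001], [0.002, 0.001, -1.0]]
contact_force: [0.0, -0.6, 0.8]
gripper_width: 0.0549
grip_force: 0.0
```

Run:
```python
from h import *
st();go(.4752,-.0337,.056,96.6)
```

```text
17.93 pos [473.7 -33.5 179.7] yaw_y 91.98 J [-0.31 -0.18  1.99  0.    1.33 -1.92] F [ 0.02 -0.61  0.8 ] M [-0.002  0.024  0.006] w 0.0549 0.0
travel [ -1.7  -0.3 123.7] yaw -4.62 | cur yaw_y 91.98
```

>>> arm_command --pt "-1.7 -0.3 40" --pt "-1.7 -0.3 75" --pt "-1.7 -0.3 100" --pt "-1.7 -0.3 115" --pt "-1.7 -0.3 124" --pt "-1.7 -0.3 124" --pt "-1.7 -0.3 124" --yaw '[-4.6, -4.6, -4.6, -4.6, -4.6, -4.6, -4.6]'

```text
clock: 18.52
tool_pos: [0.4763, -0.034, 0.0569]
tool_rot: [[-0.993, -0.115, 0.0], [-0.115, 0.993, 0.0], [-0.0, -0.0, -1.0]]
contact_force: [0.4, 0.2, 0.9]
gripper_width: 0.0549
grip_force: 0.0
```

Run:
```python
from h import *
st();go(.4752,-.0337,.056,96.6)
```

```text
18.52 pos [476.3 -34.   56.9] yaw_y 96.63 J [-0.31 -0.01  2.08  0.    1.07 -2.  ] F [0.41 0.17 0.93] M [ 0.041 -0.001  0.009] w 0.0549 0.0
travel [1.  0.4 0.9] yaw 0.03 | cur yaw_y 96.63
```

>>> arm_command --pt "0 0 0" --pt "0 0 0" --pt "0 0 0" --pt "0 0 0" --pt "0 0 0" --pt "0 0 0" --pt "0 0 0" --pt "0 0 0" --pt "0 0 0" --yaw '[0, 0, 0, 0, 0, 0, 0, 0, 0]' --jaw 10

```text
clock: 19.27
tool_pos: [0.4761, -0.0339, 0.0569]
tool_rot: [[-0.993, -0.116, 0.0], [-0.116, 0.993, 0.0], [-0.0, 0.0, -1.0]]
contact_force: [-0.4, 0.7, 3.3]
gripper_width: 0.0153
grip_force: 30.0
```

```bash
python3 sm.py 2
python3 - <<'E'
from h import *
st()
E
```

```text
19.37 yaw_y 96.65 pos [476.1 -33.9  56.9] M [0.372 0.218 0.062] t6 0.0548 F [-1.24  1.84  3.26] sd [0.022 0.   ]
19.37 pos [476.1 -33.9  56.9] yaw_y 96.65 J [-0.31 -0.01  2.08  0.    1.07 -2.  ] F [-1.12  2.15  3.2 ] M [0.393 0.239 0.04 ] w 0.0156 30.002659857273102
```

>>> arm_command --pt "1 0 0" --pt "3 0 0" --pt "5 0 0" --yaw '[0, 0, 0]'

```text
clock: 19.62
tool_pos: [0.4725, -0.0348, 0.0569]
tool_rot: [[-0.993, -0.116, 0.004], [-0.116, 0.993, -0.0], [-0.004, -0.001, -1.0]]
contact_force: [6.2, 1.3, -3.0]
gripper_width: 0.0155
grip_force: 30.0
```

>>> arm_command --pt "2 0 0" --pt "4 0 0" --yaw '[0, 0]'

```text
clock: 19.78
tool_pos: [0.4686, -0.0353, 0.0569]
tool_rot: [[-0.993, -0.115, 0.004], [-0.115, 0.993, -0.001], [-0.004, -0.001, -1.0]]
contact_force: [5.9, 2.2, -3.8]
gripper_width: 0.0157
grip_force: 30.0
```

>>> arm_command --pt "2 0 0" --pt "4 0 0" --yaw '[0, 0]'

```text
clock: 19.95
tool_pos: [0.4646, -0.0358, 0.0569]
tool_rot: [[-0.993, -0.115, 0.004], [-0.115, 0.993, -0.001], [-0.004, -0.001, -1.0]]
contact_force: [5.9, 1.0, -3.3]
gripper_width: 0.0159
grip_force: 30.0
```

>>> arm_command --pt "2 0 0" --pt "4 0 0" --yaw '[0, 0]'

```text
clock: 20.12
tool_pos: [0.4606, -0.0363, 0.0569]
tool_rot: [[-0.993, -0.115, 0.004], [-0.115, 0.993, -0.001], [-0.004, -0.001, -1.0]]
contact_force: [5.7, 0.4, -3.3]
gripper_width: 0.0154
grip_force: 30.0
```

>>> arm_command --pt "2 0 0" --pt "3 0 0" --yaw '[0, 0]'

```text
clock: 20.28
tool_pos: [0.4576, -0.0366, 0.0569]
tool_rot: [[-0.993, -0.115, 0.004], [-0.115, 0.993, -0.001], [-0.004, -0.001, -1.0]]
contact_force: [4.4, 1.1, -2.7]
gripper_width: 0.0158
grip_force: 30.0
```

```bash
python3 sm.py 3
```

```text
20.43 yaw_y 96.62 pos [457.5 -36.6  56.9] M [ 0.245 -0.932  0.015] t6 0.0189 F [ 4.19  2.01 -1.87] sd [0.007 0.002]
```

>>> arm_command --pt "-1 0 0" --pt "-3 0 0" --pt "-5 0 0" --yaw '[0, 0, 0]'

```text
clock: 20.68
tool_pos: [0.4583, -0.0363, 0.0568]
tool_rot: [[-0.993, -0.117, -0.009], [-0.117, 0.993, -0.001], [0.009, -0.0, -1.0]]
contact_force: [-12.8, -2.8, 14.0]
gripper_width: 0.0154
grip_force: 30.0
```

>>> arm_command --pt "-2 0 0" --pt "-4 0 0" --yaw '[0, 0]'

```text
clock: 20.85
tool_pos: [0.4621, -0.0358, 0.0568]
tool_rot: [[-0.993, -0.117, -0.009], [-0.117, 0.993, -0.001], [0.009, 0.0, -1.0]]
contact_force: [-12.0, -1.2, 12.8]
gripper_width: 0.0154
grip_force: 30.0
```

>>> arm_command --pt "-2 0 0" --pt "-4 0 0" --yaw '[0, 0]'

```text
clock: 21.02
tool_pos: [0.466, -0.0353, 0.0568]
tool_rot: [[-0.993, -0.117, -0.009], [-0.117, 0.993, -0.001], [0.009, 0.0, -1.0]]
contact_force: [-12.7, -1.2, 14.2]
gripper_width: 0.0157
grip_force: 30.0
```

>>> arm_command --pt "-2 0 0" --pt "-4 0 0" --yaw '[0, 0]'

```text
clock: 21.18
tool_pos: [0.47, -0.0348, 0.0568]
tool_rot: [[-0.993, -0.117, -0.009], [-0.117, 0.993, -0.001], [0.009, 0.0, -1.0]]
contact_force: [-13.2, -1.5, 13.4]
gripper_width: 0.016
grip_force: 30.0
```

```bash
python3 sm.py 3
```

```text
21.33 yaw_y 96.71 pos [470.4 -34.8  56.8] M [-0.234  2.056 -0.037] t6 0.0076 F [-10.92  -1.82  12.49] sd [0.028 0.003]
```

>>> arm_command --pt "0 0 0" --pt "0 0 0" --pt "0 0 0" --pt "0 0 0" --pt "0 0 0" --pt "0 0 -30" --pt "0 0 -60" --pt "20 0 -60" --pt "35 0 -60" --pt "35 0 -60" --yaw '[0, 0, 0, 0, 0, 0, 0, 0, 0, 0]' --jaw 55

```text
clock: 22.17
tool_pos: [0.4369, -0.0384, 0.1167]
tool_rot: [[-0.993, -0.115, -0.0], [-0.115, 0.993, -0.0], [0.0, -0.0, -1.0]]
contact_force: [0.8, -0.5, -0.5]
gripper_width: 0.0554
grip_force: 0.0
```

>>> arm_command --pt "0 0 0" --pt "0 0 0" --pt "0 0 0" --pt "0 0 0" --pt "0 0 0" --pt "0 0 0" --pt "0 0 0" --pt "0 0 0" --pt "0 0 0" --pt "0 0 0" --yaw '[0, 0, 0, 0, 0, 0, 0, 0, 0, 0]' --jaw 0

```text
clock: 23.0
tool_pos: [0.4383, -0.0384, 0.1167]
tool_rot: [[-0.993, -0.116, 0.0], [-0.116, 0.993, -0.0], [0.0, -0.0, -1.0]]
contact_force: [0.6, 0.2, -0.6]
gripper_width: 0.0003
grip_force: 0.0
```

Run:
```python
from h import *
st()
for c in('top','scene'):
    im,D=camera(c);P=cloud(c,D).reshape(-1,3);cv2.imwrite(f'pics/{c}7.png',im[:,:,::-1])
    for n,(x,y,r,a,b) in dict(post=(.475,-.03,.03,.08,.1),head=(.56,-.023,.03,.115,.14)).items():
        q=P[(abs(P[:,0]-x)<r)&(abs(P[:,1]-y)<r)&(P[:,2]>a)&(P[:,2]<b)]
        if len(q)>4:print(c,n,len(q),np.median(q[:,2]).round(4),*rect(q))
```

```text
23.0 pos [438.3 -38.4 116.7] yaw_y 96.65 J [-0.35 -0.2   2.13 -0.    1.21 -2.03] F [ 0.62  0.24 -0.62] M [ 0.031 -0.008 -0.022] w 0.0003 0.0
top post 14 0.089 [476.4 -37.2] [11.9  5.6] 72.9
top head 142 0.1268 [560.6 -22.5] [28.  26.8] 69.3
scene post 67 0.0877 [470.3 -37.2] [17.6 16.6] 4.4
scene head 172 0.1244 [560.6 -25.2] [26.9 29.1] 65.5
```

>>> arm_command --pt "0 0 30" --pt "0 0 55" --pt "0 0 67" --pt "0 0 67" --pt "-5 0 67" --pt "-9 0 67" --pt "-12 0 67" --pt "-12 0 67" --yaw '[0, 0, 0, 0, 0, 0, 0, 0]'

```text
clock: 23.77
tool_pos: [0.4518, -0.0374, 0.051]
tool_rot: [[-0.993, -0.116, 0.002], [-0.116, 0.993, -0.001], [-0.002, -0.001, -1.0]]
contact_force: [-0.6, 0.4, -0.7]
gripper_width: 0.0006
grip_force: 0.0
```

>>> arm_command --pt "-1 0 0" --pt "-2 0 0" --yaw '[0, 0]'

```text
clock: 23.93
tool_pos: [0.4522, -0.0369, 0.0502]
tool_rot: [[-0.993, -0.116, -0.001], [-0.116, 0.993, -0.0], [0.001, -0.0, -1.0]]
contact_force: [-4.1, -0.6, 3.0]
gripper_width: 0.0007
grip_force: 2.2
```

>>> arm_command --pt "-1 0 0" --pt "-2 0 0" --yaw '[0, 0]'

```text
clock: 24.1
tool_pos: [0.4521, -0.0368, 0.0497]
tool_rot: [[-0.993, -0.117, -0.006], [-0.117, 0.993, -0.001], [0.006, 0.0, -1.0]]
contact_force: [-9.7, -1.7, 9.1]
gripper_width: 0.0003
grip_force: 5.5
```

>>> arm_command --pt "-1 0 0" --pt "-2 0 0" --yaw '[0, 0]'

```text
clock: 24.27
tool_pos: [0.4538, -0.0364, 0.0497]
tool_rot: [[-0.993, -0.117, -0.007], [-0.117, 0.993, -0.0], [0.006, 0.001, -1.0]]
contact_force: [-11.4, -1.4, 10.0]
gripper_width: 0.0006
grip_force: 5.4
```

>>> arm_command --pt "-1 0 0" --pt "-2 0 0" --yaw '[0, 0]'

```text
clock: 24.43
tool_pos: [0.4558, -0.0362, 0.0497]
tool_rot: [[-0.993, -0.117, -0.007], [-0.117, 0.993, -0.0], [0.006, 0.001, -1.0]]
contact_force: [-10.7, -2.1, 9.7]
gripper_width: 0.0005
grip_force: 5.4
```

>>> arm_command --pt "0 0 -0.5" --pt "0 0 -1" --pt "0 0 -1" --yaw '[0, 0, 0]'

```text
clock: 24.68
tool_pos: [0.456, -0.0359, 0.0498]
tool_rot: [[-0.993, -0.116, -0.005], [-0.116, 0.993, 0.0], [0.005, 0.001, -1.0]]
contact_force: [-4.6, 0.1, 0.8]
gripper_width: 0.0002
grip_force: 2.7
```

```bash
python3 sm.py 2
```

```text
24.78 yaw_y 96.67 pos [456.  -35.9  49.7] M [-0.191  1.044 -0.022] t6 -0.009 F [-5.46 -1.16  1.19] sd [0.016 0.   ]
```

>>> arm_command --pt "-0.5 0 0" --pt "-1 0 0" --yaw '[0, 0]'

```text
clock: 24.95
tool_pos: [0.4563, -0.0358, 0.0498]
tool_rot: [[-0.993, -0.116, -0.007], [-0.116, 0.993, 0.0], [0.007, 0.001, -1.0]]
contact_force: [-7.9, -1.1, 3.4]
gripper_width: 0.0003
grip_force: 4.2
```

```bash
python3 sm.py 2
```

```text
25.05 yaw_y 96.68 pos [456.4 -35.8  49.7] M [-0.187  1.461 -0.072] t6 -0.0087 F [-7.57 -1.04  2.69] sd [0. 0.]
```

>>> arm_command --pt "-0.5 0 -0.2" --pt "-1 0 -0.4" --yaw '[0, 0]'

```text
clock: 25.22
tool_pos: [0.4572, -0.0355, 0.0498]
tool_rot: [[-0.993, -0.116, -0.007], [-0.116, 0.993, 0.001], [0.007, 0.002, -1.0]]
contact_force: [-6.4, -1.4, -1.0]
gripper_width: 0.0007
grip_force: 3.4
```

>>> arm_command --pt "-0.5 0 -0.2" --pt "-1 0 -0.4" --yaw '[0, 0]'

```text
clock: 25.38
tool_pos: [0.458, -0.0352, 0.0499]
tool_rot: [[-0.993, -0.116, -0.007], [-0.116, 0.993, 0.001], [0.007, 0.002, -1.0]]
contact_force: [-6.5, -0.0, -1.6]
gripper_width: 0.0005
grip_force: 3.1
```

```bash
python3 sm.py 2
```

```text
25.48 yaw_y 96.67 pos [458.1 -35.2  49.8] M [-0.124  1.129  0.003] t6 -0.0138 F [-6.11 -0.16 -1.8 ] sd [0.046 0.   ]
```

>>> arm_command --pt "-0.5 0 -0.1" --pt "-1 0 -0.2" --yaw '[0, 0]'

```text
clock: 25.65
tool_pos: [0.4585, -0.0351, 0.0498]
tool_rot: [[-0.993, -0.116, -0.008], [-0.116, 0.993, 0.001], [0.008, 0.002, -1.0]]
contact_force: [-8.4, -0.9, -0.3]
gripper_width: 0.0004
grip_force: 4.3
```

>>> arm_command --pt "-0.5 0 -0.1" --pt "-1 0 -0.2" --yaw '[0, 0]'

```text
clock: 25.82
tool_pos: [0.4585, -0.035, 0.0498]
tool_rot: [[-0.993, -0.117, -0.011], [-0.117, 0.993, 0.001], [0.011, 0.002, -1.0]]
contact_force: [-12.3, -2.2, 1.9]
gripper_width: 0.0009
grip_force: 6.2
```

>>> arm_command --pt "-0.5 0 -0.1" --pt "-1 0 -0.2" --yaw '[0, 0]'

```text
clock: 25.98
tool_pos: [0.4584, -0.035, 0.0499]
tool_rot: [[-0.993, -0.117, -0.014], [-0.117, 0.993, 0.001], [0.014, 0.002, -1.0]]
contact_force: [-16.2, -2.5, 4.2]
gripper_width: 0.0006
grip_force: 7.9
```

>>> arm_command --pt "4 0 0" --pt "15 0 0" --pt "30 0 -10" --pt "30 0 -50" --pt "30 0 -90" --pt "30 0 -120" --pt "30 0 -120" --pt "30 0 -120" --yaw '[0, 0, 0, 0, 0, 0, 0, 0]'

```text
clock: 26.65
tool_pos: [0.436, -0.0393, 0.1743]
tool_rot: [[-0.993, -0.116, 0.006], [-0.116, 0.993, -0.002], [-0.005, -0.002, -1.0]]
contact_force: [-1.2, -0.0, -0.4]
gripper_width: 0.0003
grip_force: 0.0
```

Run:
```python
from h import *
st()
for c in('top','scene'):
    im,D=camera(c);P=cloud(c,D).reshape(-1,3);cv2.imwrite(f'pics/{c}8.png',im[:,:,::-1])
    for n,(x,y,r,a,b) in dict(handle=(.515,.262,.045,.125,.15),post=(.48,-.03,.03,.08,.1),head=(.56,-.023,.03,.115,.14)).items():
        q=P[(abs(P[:,0]-x)<r)&(abs(P[:,1]-y)<r)&(P[:,2]>a)&(P[:,2]<b)]
        if len(q)>4:print(c,n,len(q),np.median(q[:,2]).round(4),*rect(q))
a=cv2.imread('pics/scene8.png')[80:340,130:470];cv2.imwrite('pics/s8.png',cv2.resize(a,None,fx=2.3,fy=2.3,interpolation=cv2.INTER_CUBIC)[:600,:800])
```

```text
26.65 pos [436.  -39.3 174.3] yaw_y 96.65 J [-0.35 -0.28  2.09  0.    1.33 -2.04] F [-1.15 -0.01 -0.42] M [-0.002 -0.013 -0.063] w 0.0003 0.0
top handle 147 0.1355 [516.  261.3] [26.3 25.3] 18.5
top post 53 0.0904 [477.3 -33.1] [15.4 13.4] 1.5
top head 145 0.1266 [560.9 -22.5] [28.  27.2] 67.8
scene handle 127 0.1326 [516.5 259.5] [25.6 26.5] 17.1
scene post 65 0.0872 [476.3 -35.4] [16.3 16.4] 6.7
scene head 174 0.1245 [560.9 -25. ] [26.3 28.7] 66.3
```

View pics/s8.png

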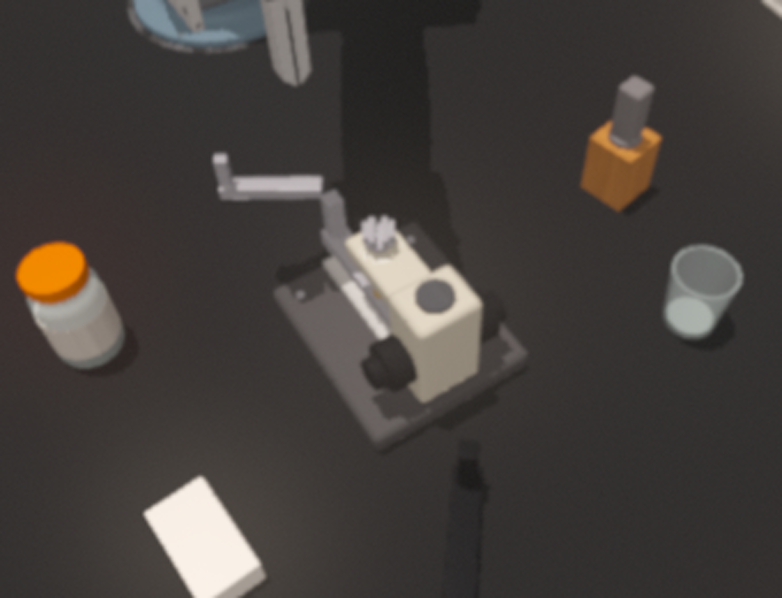

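The picture shows the driver upright in its holder (about 630,110), the slot turned (380,232) and the post home at the arm's end (333,210). The jar, beaker and slide box have not moved. I am handing the job in.

```bash
python3 -c "
from rig import *
print(finish_job())"
```

```text
the job is handed in; nothing more can be done
None
```

The job is handed in: the screw is set to an estimated 6–8 N on the block (from turning torque and angle past touch). The block was drawn out about 20 mm and pushed back to its end stop, and the driver is standing in its holder. The drag felt was about 6 N, more than the roughly 4 N expected at 8 N with the stated friction, so the foot force is not confirmed by the drag.

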